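Set the round-bottomed pots level in their rings

ROBOT

A 6-joint arm with a two-finger parallel gripper is mounted at the origin on a cart in front of the work surface, level with it; the furniture and walls round the work are solid. World frame = base frame: x ahead of the robot, y to its left, z up, the work surface at z = 0. Lengths are in m, angles in degrees, forces in N, time in s.
With the tool pointing down it reaches from about 0.4 to 0.825 m from the base axis. Payload 7 kg.
Tool frame: the origin (TCP) lies between the finger pads; the fingertips stand 25 mm ahead of it and the grasp point (between the pads) lies 6 mm ahead of it; z points along the fingers, y is the line along which they close (so a half turn about z gives the same grasp; the last joint's range is limited). The gripper opens to 88 mm and grips with 3 to 60 N. Pads are 19 mm wide; open, the fingers measure 130 mm over their backs; the gripper's body (78 mm by 193 mm) begins 47 mm behind the grasp point.
Start: joints at [80.105, 20.546, 0.682, 0, -70.136, -16.507], TCP at [0.3, 0.605, 0.252] pointing down, gripper open.
Joint ranges: [-176.03, 176.03], [-82.01, 121.73], [-58.28, 71.71], [-173.87, 95.51], [-174.79, -0.11], [-173.66, 173.66]. Speed limits (degrees/s): [136.94, 136.94, 172.46, 180, 180, 180].

INTERFACE

Orientations are given as [roll, pitch, yaw] about the fixed x, y, z axes, in that order (R = Rz(yaw) Ry(pitch) Rx(roll)).
In Python, from plant import r gives the robot as it stands.
- The arm moves only by the shell command python3 -m crank 'ROWS' [FORCE]. ROWS is JSON, a list of rows, each a list of 3 entries, a list of its own where there are three numbers: the turn, a rotation vector about the tool's x, y, z in degrees, then the shift along the tool's x, y, z in cm, then the closure, from -1 (fully open) to 1 (shut). In form: [[[wx, wy, wz], [dx, dy, dz], fingers], ...]. A call has 1 to 8 rows; each row shifts and turns the commanded pose from where the row before left it, along the tool's axes as they then stand; what a row does not reach is not made up. A row lasts 1/10 s, in which the tool goes at most 50 mm and 8.59 degrees, less where a joint would pass 70% of its speed; a pose out of reach is approached as far as the arm can. A call with a gripper value outside its range is refused whole. The fingers move at their own pace and stop on an object; FORCE is the grip in N (left out, the last holds). Time passes only in rows, so rows that do not move let the fingers close. It gives the time, the measured TCP pose, the force, the opening and the grip force at its end, in the units of the state.
- r.get_state(): the state, without advancing time (a new reading comes with each control period).
- r.capture(name): name is "side" or "top"; returns a dict with "color" (420x560x3 uint8, red, green, blue), "range_z" (420x560 float32, m along the optical axis (not along the pixel's ray), 0 where there is no reading), "intrinsics" (3x3 intrinsics, pixels), "k1" (the pictures are not rectified: a ray, as slopes to the right and down, at radius r is drawn at 1 + k1 r^2 times it, then the intrinsics apply), "world_from_camera" (4x4, takes a point from camera to world coordinates). Camera axes: x right, y down, z forward; pixel columns grow to the right and rows downward; lengths in m; the calibration is good to about 2 mm. A picture is of the moment at which its call begins.
- r.close_job(): hands the job in; it is judged then, once.
The state is a dict: "time_s": time; "joints": joint angles; "qd": joint speeds; "joint_torque": joint torques, N m; "tcp_pos": TCP position; "eef_rot": TCP orientation; "contact_force": force on the tool from outside, world axes, zero at the start; "moment": the same for the moment, N m; "gripper_width": finger opening in m; "gripper_force": force on a finger pad.
Only numpy, scipy, OpenCV 4.12 (cv2) and the standard library are available. Lean on these libraries where they do the work, as an engineer would, in place of code of your own. Each camera call takes 0.05 s, during which the arm holds its last target. There are 200 camera calls.

TASK

Somebody put the two round-bottomed wax pots away carelessly: the small one leans in the large wooden ring stand, and the large one lies in the sloping rest. Seat the small pot in the small ring and the large pot in the large ring, each centred and upright with its mouth level; set them down gently rather than letting them drop, never tip a pot over onto its side, and leave the other things on the bench where they are.

Things in the scene. Friction and masses are not known exactly. Their poses are not given: they have to be found in the camera images.
- pot_large_belly (a point): Large steel pot, origin at the centre of its 76 mm ball-shaped belly; it cannot stand by itself. A straight round neck 40 mm wide, free to grip from 33 to 74 mm up local z, ends in the open mouth. Starts square in the hole of the sloping rest, mouth leaning 30 degrees towards the rest's -x. 0.25-0.45 kg. Friction holds it at any lean at which it is let go in a ring.
- pot_small_belly (a point): Small steel pot, origin at the centre of its 60 mm ball-shaped belly; it cannot stand by itself. A straight round neck 30 mm wide, free to grip from 26 to 64 mm up local z, ends in the open mouth. Starts askew in the large ring, leaning about 22 degrees, mostly towards the robot. 0.15-0.25 kg. Friction holds it at any lean at which it is let go in a ring.
- ring_large_mouth (a point): The large ring stand, fixed to the bench: a plain turned dark-wood ring, 84 mm across, 24 mm high, with a hole 54 mm in diameter right through, and three small screwed lugs at the foot. The point is the hole's centre, level with the ring's top; z up. The seated large pot's belly centre is 27 mm above it.
- ring_small_mouth (a point): The small ring stand, fixed to the bench: like the large one but 68 mm across, 24 mm high, with a hole 40 mm in diameter. The point is the centre of the hole in the plane of the ring's top, z up. The small pot, seated, has its belly centre 22 mm above this point.
- rest_hole (a point): The sloping rest, fixed to the bench: a wooden board 100 x 100 x 18 mm with a hole of 54 mm, tilted 30 degrees so that it faces up and towards its own -x (the robot's side), on a foot 115 x 110 x 12 mm. The point is the centre of the hole in the board's upper face, 55 mm above the bench; z is vertical, x level.
- bored_block_mid (a point): Bystander, loose: pale wooden block 73 x 91 x 120 mm high with a hole in its side, standing close behind the large ring stand. The point is its centre, 60 mm above its underside.
- nail_tin_mid (a point): Bystander, loose: grey tin, 66 mm in diameter, 75 mm high, standing close behind the small ring stand. The point is its centre.
- spool_1_mid (a point): Bystander, loose: turned wooden spool 42 mm in diameter, 70 mm high, standing behind the sloping rest. The point is its centre.
- spool_3_mid (a point): Bystander, loose: short turned wooden spool 44 mm in diameter, 40 mm high. The point is its centre.
- marking_gauge_mid (a point): Bystander, fixed to the bench: wooden marking gauge lying on the bench, 103 x 196 x 69 mm over all: a square stem with a block and a thumbscrew in its middle. The point is 26 mm above its underside, in the middle.
- pot_large: The large pot itself (origin and axes as its belly point).
- pot_small: The small pot itself (origin and axes as its belly point).
Things that resemble listed ones, but are neither listed nor needed, are in the scene too. What is shaped like the part that bears ring_large_mouth but pink or red is not meant.

How it is judged:
By the outcome, as a careful person would: the job done as asked, in the order asked, and still so for the second after the job is handed in, with the robot touching nothing.
It also fails if it takes over 67 s, if anything falls off the work surface, if the arm or the gripper's body presses on something with over 40 N, if the wrist force passes 120 N, or if a joint passes its speed limit or range.

## Working session

There is one attempt and no reset: what is moved stays moved. The work goes in short steps, Python scripts to look and compute and a shell command to move; the robot and the scene stay as the last step left them, time stands still between calls to the robot, and variables do not carry over. Pictures are saved under pics/ and viewed, at most 10 in all, crops included, and the job is handed in when it is done.

```bash
mkdir -p pics; ls; cat > h.py <<'E'
import numpy as np, cv2
from plant import r
from scipy.spatial.transform import Rotation as R
def cap(n):
    c=r.capture(n); np.savez(''+n+'.npz',**{k:np.array(v) for k,v in c.items()}); return c
def cloud(c):
    K=np.array(c['intrinsics']);k1=float(c['k1']);z=np.array(c['range_z']);T=np.array(c['world_from_camera'])
    h,w=z.shape;v,u=np.mgrid[:h,:w].astype(np.float64)
    p=cv2.undistortPoints(np.stack([u.ravel(),v.ravel()],1)[:,None],K,np.array([k1,0,0,0.]))[:,0]
    P=np.c_[p*z.reshape(-1,1),z.ravel()]@T[:3,:3].T+T[:3,3]
    P[z.ravel()==0]=np.nan
    return P.reshape(h,w,3)
E
python3 - <<'E'
from h import *
s=r.get_state();print(s)
for n in('side','top'):
    c=cap(n);print(n,c['k1'],c['intrinsics'],np.array(c['world_from_camera']).round(3).tolist())
    cv2.imwrite(f'pics/{n}0.png',cv2.resize(c['color'][:,:,::-1],(800,600)))
E
```

```text
pics
{'time_s': 0.0, 'joints': array([ 8.01049896e+01,  2.05908597e+01,  6.36912145e-01, -1.80960313e-02,
       -7.01356425e+01, -1.65078447e+01]), 'qd': array([ 0.03691014, -0.07147067, -0.0349263 , -0.01862479, -0.10278376,
       -0.10007069]), 'joint_torque': array([ 1.85792938e-03, -5.82717919e+01,  2.93053794e+01,  6.99704424e+00,
        6.73410657e-03, -1.72020459e-04]), 'tcp_pos': array([0.29998734, 0.60421146, 0.25065935]), 'eef_rot': array([ 1.79909269e+02, -9.14840170e-03, -2.64090101e+01]), 'contact_force': array([-0.19483777,  0.27256577, -0.41030597]), 'moment': array([-0.00612061,  0.00532984, -0.0150605 ]), 'gripper_force': 0.0, 'gripper_width': 0.08768715408606506}
side -0.002312488953751042 [[474.28999973   0.         278.46384547]
 [  0.         474.28999973 207.24564372]
 [  0.           0.           1.        ]] [[0.959, -0.125, 0.253, 0.145], [-0.282, -0.436, 0.854, -1.124], [0.003, -0.891, -0.454, 0.683], [0.0, 0.0, 0.0, 1.0]]
top 0.00431715995745746 [[435.53778322   0.         277.67505014]
 [  0.         435.53778322 214.75580516]
 [  0.           0.           1.        ]] [[0.017, -0.991, 0.131, 0.367], [-1.0, -0.015, 0.016, -0.02], [-0.014, -0.131, -0.991, 1.05], [0.0, 0.0, 0.0, 1.0]]
```

View pics/top0.png

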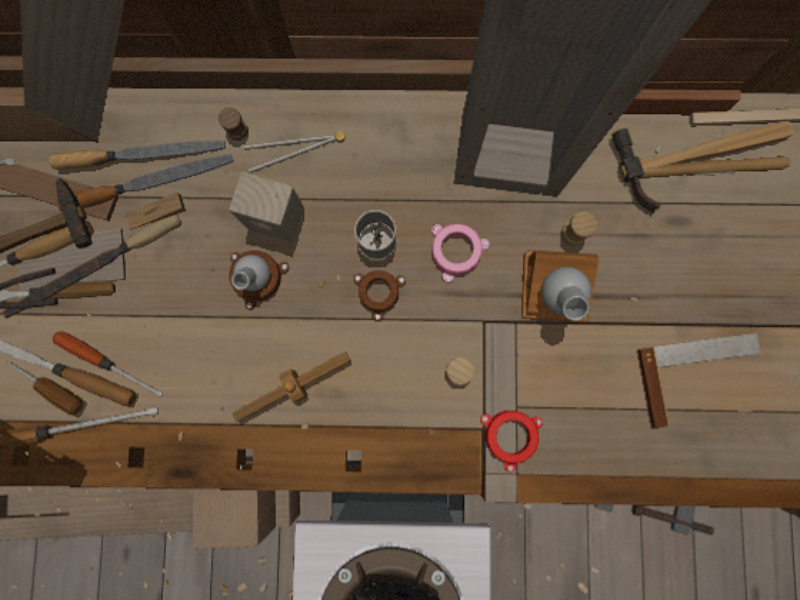

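View pics/side0.png

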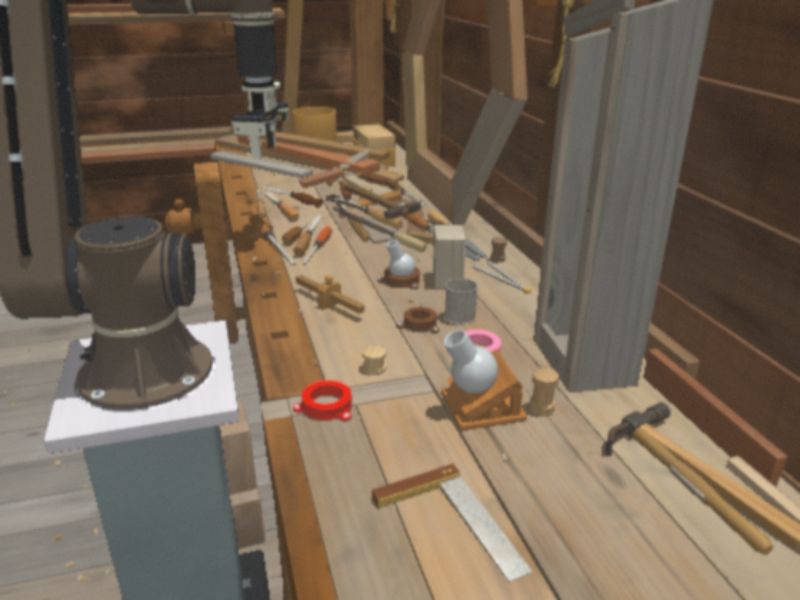

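The top view (800x600 px) shows:
- **Small pot:** in a dark ring at (250,277).
- **Small dark ring:** (378,291).
- **Large pot:** in the sloping rest at (567,292).
- **Ring candidates:** dark brown at (255,277), which holds the small pot, dark brown at (378,291), pink at (458,250) and red at (513,437). The description says dark wood, and pink or red are ruled out, so (255,277) is the large ring and (378,291) the small one.

The side view shows the small pot at (400,265) and the large one at (472,365). I'll confirm with one crop while measuring.

```bash
cat >> h.py <<'E'
from scipy.optimize import least_squares
def box(P,lo,hi): return P[np.all((P>lo)&(P<hi),axis=-1)]
def fitpot(Q,Rb,rn,c0,a0,s0):
    # joint fit: sphere belly + cylinder neck, robust
    def f(p):
        c=p[:3];a=p[3:6]/np.linalg.norm(p[3:6]);d=Q-c;t=d@a
        ds=np.abs(np.linalg.norm(d,axis=1)-Rb)
        dc=np.abs(np.linalg.norm(d-np.outer(t,a),axis=1)-rn)+np.maximum(0,s0-t)+np.maximum(0,t-s0-45)
        return np.r_[np.minimum(np.minimum(ds,dc),.02),(np.linalg.norm(p[3:6])-1)*.1]
    s=least_squares(f,np.r_[c0,a0],loss='soft_l1',f_scale=.0015,x_scale=np.r_[[.01]*3,[.1]*3])
    a=s.x[3:6]/np.linalg.norm(s.x[3:6]);return s.x[:3],a,np.median(np.abs(f(s.x)))
E
python3 - <<'E'
from h import *
cs={n:dict(np.load(n+'.npz')) for n in('side','top')}
C={n:cloud(cs[n]) for n in cs}
T=C['top']
g=lambda u,v:T[int(v*.7),int(u*.7)]
for nm,(u,v) in dict(sp=(252,272),ls=(378,275),lp=(567,280),block=(262,188),tin=(376,214),sp1=(583,224),sp3=(460,365),gauge=(290,385),bench=(330,330)).items(): print(nm,g(u,v).round(3))
# small ring
c=g(378,291)[:2]
for n in C:
    Q=C[n].reshape(-1,3);m=(abs(Q[:,2]-.024)<.004)&(np.hypot(*(Q[:,:2]-c).T)<.05);Q=Q[m]
    f=lambda p:np.maximum(0,.020-np.hypot(*(Q[:,:2]-p).T))+np.maximum(0,np.hypot(*(Q[:,:2]-p).T)-.034)
    s=least_squares(f,Q[:,:2].mean(0));print('small ring',n,len(Q),Q.mean(0).round(4),s.x.round(4))
for nm,uv,Rb,rn,a0,s0 in (('small',(252,272),.030,.015,[-.37,0,.93],.026),('large',(567,285),.038,.020,[-.5,0,.87],.033)):
    c0=g(*uv)-[0,0,Rb]
    for n in ('top','side','both'):
        Q=np.concatenate([C[k].reshape(-1,3) for k in C if n in(k,'both')])
        d=np.linalg.norm(Q-(c0+[-.02,0,.02]),axis=1);Q=Q[d<.085]
        Q=Q[Q[:,2]>(.03 if nm=='small' else .06)]
        print(nm,n,len(Q),[np.round(x,4) for x in fitpot(Q,Rb,rn,c0,a0,s0)])
im=cs['top']['color'][:,:,::-1][150:240,140:300]
im2=cs['top']['color'][:,:,::-1][150:240,290:450]
cv2.imwrite('pics/crop.png',np.vstack([cv2.resize(x,None,fx=3.3,fy=3.3,interpolation=2) for x in(im,im2)]))
E
```

```text
sp [0.549 0.229 0.075]
ls [0.557 0.03  0.022]
lp [ 0.535 -0.261  0.113]
block [0.674 0.208 0.118]
tin [0.653 0.033 0.057]
sp1 [ 0.637 -0.302  0.068]
sp3 [ 0.408 -0.108  0.038]
gauge [nan nan nan]
bench [ 0.466  0.112 -0.003]
small ring side 161 [0.5325 0.0245 0.0232] [0.5325 0.0272]
small ring top 363 [0.531  0.029  0.0227] [0.5313 0.0289]
small top 540 [array([0.5559, 0.2393, 0.0342]), array([-0.3589,  0.0183,  0.9332]), np.float64(0.001)]
small side 306 [array([0.5577, 0.2397, 0.0351]), array([-0.3656,  0.0278,  0.9303]), np.float64(0.0016)]
small both 846 [array([0.5564, 0.2392, 0.0343]), array([-0.3549,  0.0285,  0.9345]), np.float64(0.0013)]
large top 1563 [array([ 0.5397, -0.2687,  0.0724]), array([-0.5996,  0.0368,  0.7994]), np.float64(0.0036)]
large side 1330 [array([ 0.5308, -0.2706,  0.0756]), array([-0.5231,  0.0304,  0.8517]), np.float64(0.002)]
large both 2893 [array([ 0.5349, -0.2709,  0.0741]), array([-0.5589,  0.042 ,  0.8282]), np.float64(0.0031)]
```

View pics/crop.png

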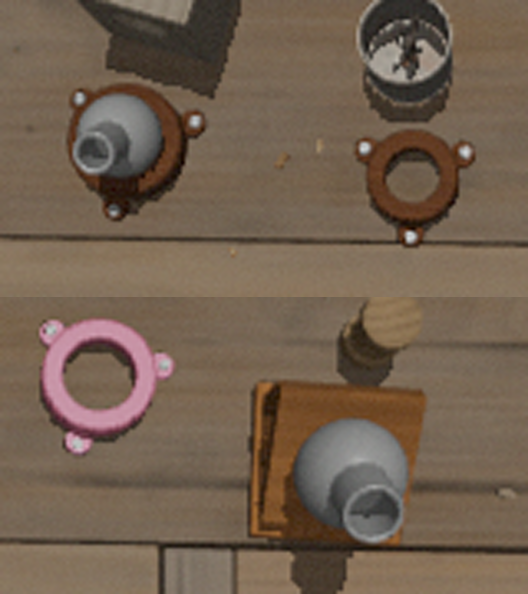

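The crop confirms it: the small pot is in the dark large ring (115,140), the empty dark small ring is at (412,178), the pink ring at (100,372) is a decoy, and the large pot sits in the rest at (350,475).

```bash
cat >> h.py <<'E'
def down(a,yaw=0):
    """tool pose with z=-a, x close to world heading yaw"""
    z=-np.array(a,float)/np.linalg.norm(a);x=np.array([np.cos(np.radians(yaw)),np.sin(np.radians(yaw)),0]);x-=z*(x@z);x/=np.linalg.norm(x)
    return R.from_matrix(np.c_[x,np.cross(z,x),z])
def go(p,Rt):
    s=r.get_state();Rc=R.from_euler('xyz',s['eef_rot'],degrees=True)
    print('t',round(s['time_s'],2),'tcp',s['tcp_pos'].round(4),'F',s['contact_force'].round(1),'w',round(s['gripper_width'],4))
    print('shift cm (now frame)',(Rc.inv().apply(np.array(p)-s['tcp_pos'])*100).round(2),'rot',(Rc.inv()*Rt).as_rotvec(degrees=True).round(2),'shift after rot',(Rt.inv().apply(np.array(p)-s['tcp_pos'])*100).round(2))
E
python3 - <<'E'
from h import *
cs={n:dict(np.load(n+'.npz')) for n in('side','top')}
# refine large pot: grey pixels only, 30 deg lean
for n in cs:
    P=cloud(cs[n]).reshape(-1,3);col=cs[n]['color'].reshape(-1,3).astype(int)
    m=(np.abs(col[:,0]-col[:,2])<25)&(np.linalg.norm(P-[.52,-.27,.1],axis=1)<.075)&(P[:,2]>.055)
    Q=P[m]; print(n,len(Q),[np.round(x,4) for x in fitpot(Q,.038,.020,[.535,-.27,.075],[-.5,.03,.86],.033)])
a=np.array([-.362,.024,.932]);a/=np.linalg.norm(a);c=np.array([.5565,.2393,.037])
go(c+.17*a,down(a))
E
```

```text
side 1057 [array([ 0.5277, -0.2689,  0.0773]), array([-0.4968,  0.0026,  0.8679]), np.float64(0.0011)]
top 989 [array([ 0.5269, -0.2692,  0.0756]), array([-0.4807,  0.0377,  0.8761]), np.float64(0.0012)]
t 0.1 tcp [0.3    0.6042 0.2507] F [0.2 0.  1.1] w 0.0873
shift cm (now frame) [33.51 23.64  5.57] rot [  3.54  21.19 -26.36] shift after rot [15.84 35.93 13.07]
```

```bash
python3 -m crank '[[[0,0,0],[2.4,1.7,0],-1],[[0,0,0],[2.4,1.7,0],-1],[[0,0,0],[2.4,1.7,0],-1],[[0,0,0],[2.4,1.7,0.3],-1],[[0,0,0],[2.4,1.7,0.3],-1],[[0,0,0],[2.4,1.7,0.5],-1],[[0,0,0],[2.4,1.7,0.5],-1],[[0,0,0],[2.4,1.7,0.5],-1]]' 25
python3 -m crank '[[[0,0,0],[2.4,1.7,0.5],-1],[[0,0,0],[2.4,1.7,0.5],-1],[[0,0,0],[2.4,1.7,0.5],-1],[[0,0,0],[2.4,1.7,0.5],-1],[[0,0,0],[2.4,1.7,0.5],-1],[[0,0,0],[2.0,1.4,0.5],-1],[[0,0,0],[0,0,0],-1]]'
python3 -m crank '[[[0.5,3.03,-3.77],[0,0,0],-1],[[0.5,3.03,-3.77],[0,0,0],-1],[[0.5,3.03,-3.77],[0,0,0],-1],[[0.5,3.03,-3.77],[0,0,0],-1],[[0.5,3.03,-3.77],[0,0,0],-1],[[0.5,3.03,-3.77],[0,0,0],-1],[[0.5,3.03,-3.77],[0,0,0],-1],[[0,0,0],[0,0,0],-1]]'
python3 - <<'E'
from h import *
a=np.array([-.362,.024,.932]);a/=np.linalg.norm(a);c=np.array([.5565,.2393,.037])
go(c+.17*a,down(a));go(c+.056*a,down(a));print(r.get_state()['joints'].round(0))
E
```

```text
time_s: 0.9
tcp_pos: [0.4119, 0.3961, 0.2301]
eef_rot: [180.0, 0.0, -26.4]
contact_force: [0.1, -0.3, -0.6]
gripper_width: 0.0878
gripper_force: 0.0
time_s: 1.6
tcp_pos: [0.4933, 0.2439, 0.1995]
eef_rot: [179.9, 0.0, -26.6]
contact_force: [-0.0, -0.4, 0.2]
gripper_width: 0.0877
gripper_force: 0.0
time_s: 2.4
tcp_pos: [0.4915, 0.2455, 0.1997]
eef_rot: [178.3, -21.3, 0.8]
contact_force: [-0.5, -0.9, -0.1]
gripper_width: 0.0873
gripper_force: 0.0
t 2.4 tcp [0.4915 0.2455 0.1997] F [-0.5 -0.9 -0.1] w 0.0873
shift cm (now frame) [0.17 0.2  0.53] rot [ 0.01 -0.05  0.2 ] shift after rot [0.17 0.2  0.53]
t 2.4 tcp [0.4915 0.2455 0.1997] F [-0.5 -0.9 -0.1] w 0.0873
shift cm (now frame) [ 0.16  0.2  11.93] rot [ 0.01 -0.05  0.2 ] shift after rot [ 0.17  0.2  11.93]
[ 56.   2. -45.  32. -36.   9.]
```

```bash
python3 -m crank '[[[0,0,0],[0.1,0.1,2],-1],[[0,0,0],[0.07,0.1,2],-1],[[0,0,0],[0,0,2],-1],[[0,0,0],[0,0,2],-1],[[0,0,0],[0,0,2],-1],[[0,0,0],[0,0,1],-1],[[0,0,0],[0,0,0.9],-1],[[0,0,0],[0,0,0],-1]]'
python3 - <<'E'
from h import *
a=np.array([-.362,.024,.932]);a/=np.linalg.norm(a);c=np.array([.5565,.2393,.037])
go(c+.056*a,down(a));
t=cap('top');s=cap('side')
A=cv2.resize(t['color'][130:250,120:280,::-1],(400,300),interpolation=2);B=cv2.resize(s['color'][120:240,220:380,::-1],(400,300),interpolation=2)
cv2.imwrite('pics/g1.png',np.hstack([A,B]))
E
```

```text
time_s: 3.2
tcp_pos: [0.5388, 0.2407, 0.0894]
eef_rot: [178.4, -21.2, 0.5]
contact_force: [-0.2, -1.1, -0.1]
gripper_width: 0.088
gripper_force: 0.0
t 3.2 tcp [0.5388 0.2407 0.0894] F [-0.2 -1.1 -0.1] w 0.088
shift cm (now frame) [-0.25  0.   -0.07] rot [ 0.1   0.01 -0.09] shift after rot [-0.25  0.   -0.07]
```

View pics/g1.png

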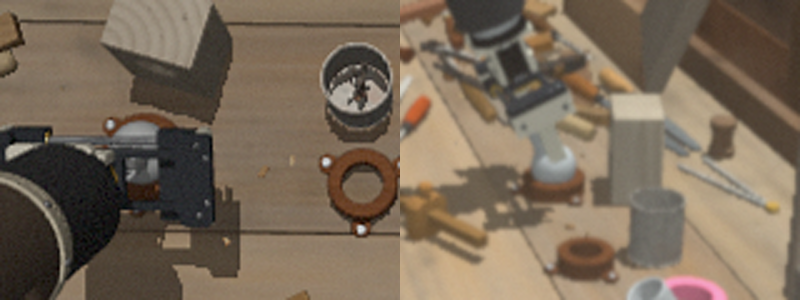

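The side crop (right half) shows the near finger beside the small pot's neck at (550,140), aligned with the pot's axis. I'll close after a 2 mm correction.

```bash
python3 -m crank '[[[0,0,0],[-0.2,0,0],-1],[[0,0,0],[0,0,0],1],[[0,0,0],[0,0,0],1],[[0,0,0],[0,0,0],1],[[0,0,0],[0,0,0],1],[[0,0,0],[0,0,0],1],[[0,0,0],[0,0,0],1],[[0,0,0],[0,0,0],1]]' 25
python3 -m crank '[[[0,0,0],[0,0,0],1],[[0,0,0],[0,0,0],1]]'

```

```text
time_s: 4.1
tcp_pos: [0.5359, 0.2416, 0.0896]
eef_rot: [178.4, -21.2, 0.6]
contact_force: [0.2, -1.2, -0.2]
gripper_width: 0.0374
gripper_force: 0.0
time_s: 4.3
tcp_pos: [0.5359, 0.2417, 0.0897]
eef_rot: [178.5, -21.3, 0.6]
contact_force: [0.3, 0.4, -0.3]
gripper_width: 0.0296
gripper_force: 25.0
```

```bash
python3 - <<'E'
from h import *
s=r.get_state();Rc=R.from_euler('xyz',s['eef_rot'],degrees=True);d=Rc.inv().apply(np.array([.5565,.2393,.037])-s['tcp_pos']);print(d.round(4))
a=Rc.inv().apply(np.array([-.362,.024,.932]));print(a)
E
python3 -m crank '[[[0,0,0],[0,0,-0.4],1],[[0,0,0],[0,0,-0.6],1],[[0,0,0],[0,0,-1],1],[[0,0,0],[0,0,-1.5],1],[[0,0,0],[0,0,-1.5],1],[[0,0,0],[0,0,-1.5],1],[[0,0,0],[0,0,-1.5],1],[[0,0,0],[0,0,0],1]]'
python3 - <<'E'
from h import *
go([.532-.004,.028,.19],down([0,0,1]))
E
```

```text
[0.0001 0.0011 0.0566]
[ 6.89757898e-04 -7.04473755e-04 -1.00012151e+00]
time_s: 5.1
tcp_pos: [0.5068, 0.2445, 0.1656]
eef_rot: [178.6, -21.3, 0.6]
contact_force: [0.4, 1.2, -1.4]
gripper_width: 0.0294
gripper_force: 25.0
t 5.1 tcp [0.5068 0.2445 0.1656] F [ 0.4  1.2 -1.4] w 0.0294
shift cm (now frame) [ 2.65 21.71 -1.05] rot [  1.29 -21.34   0.31] shift after rot [ 2.12 21.65 -2.44]
```

```bash
python3 -m crank '[[[0.16,-2.67,0.04],[0,0,-0.3],1],[[0.16,-2.67,0.04],[0,0,-0.3],1],[[0.16,-2.67,0.04],[0,0,-0.3],1],[[0.16,-2.67,0.04],[0,0,-0.3],1],[[0.16,-2.67,0.04],[0,0,-0.3],1],[[0.16,-2.67,0.04],[0,0,-0.3],1],[[0.16,-2.67,0.04],[0,0,-0.3],1],[[0.16,-2.67,0.04],[0,0,-0.3],1]]'
python3 -m crank '[[[0,0,0],[0.1,1,0],1],[[0,0,0],[0.3,2.5,0],1],[[0,0,0],[0.3,3,0],1],[[0,0,0],[0.3,3,0],1],[[0,0,0],[0.3,3,0],1],[[0,0,0],[0.3,3,0],1],[[0,0,0],[0.3,3,0],1],[[0,0,0],[0.2,2,0],1]]'
python3 -m crank '[[[0,0,0],[0,1,0],1],[[0,0,0],[0,0,0],1],[[0,0,0],[0,0,0],1]]'
python3 - <<'E'
from h import *
go([.532,.028,.106],down([0,0,1]))
for n in('side','top'):
    c=cap(n);P=cloud(c).reshape(-1,3);col=c['color'].reshape(-1,3).astype(int)
    tcp=r.get_state()['tcp_pos']
    m=(np.abs(col[:,0]-col[:,2])<25)&(np.linalg.norm(P-(tcp-[0,0,.056]),axis=1)<.045)&(P[:,2]<tcp[2]-.028)
    Q=P[m];print(n,len(Q))
    if len(Q)>40:
        s=least_squares(lambda p:np.linalg.norm(Q-p,axis=1)-.03,tcp-[0,0,.056],loss='soft_l1',f_scale=.0015);print(s.x.round(4),(s.x-tcp).round(4),np.median(abs(s.fun)))
c=np.load('side.npz')['color'];cv2.imwrite('pics/h1.png',cv2.resize(c[130:270,220:400,::-1],(720,560),interpolation=2))
E
```

```text
time_s: 5.9
tcp_pos: [0.5022, 0.243, 0.1865]
eef_rot: [179.8, 0.2, -0.1]
contact_force: [0.2, -0.3, -1.6]
gripper_width: 0.0292
gripper_force: 25.0
time_s: 6.7
tcp_pos: [0.522, 0.0359, 0.187]
eef_rot: [179.8, 0.1, -0.2]
contact_force: [0.4, 0.7, -1.4]
gripper_width: 0.0295
gripper_force: 25.0
time_s: 7.0
tcp_pos: [0.5225, 0.0286, 0.1876]
eef_rot: [179.8, 0.1, -0.1]
contact_force: [0.6, 0.5, -2.1]
gripper_width: 0.0294
gripper_force: 25.0
t 7.0 tcp [0.5225 0.0286 0.1876] F [ 0.6  0.5 -2.1] w 0.0294
shift cm (now frame) [0.96 0.03 8.16] rot [ 0.17  0.1  -0.1 ] shift after rot [0.95 0.06 8.16]
side 321
[0.5231 0.0281 0.13  ] [ 0.0004 -0.0009 -0.0577] 0.0011323623095613224
top 103
[0.5216 0.0279 0.129 ] [-0.0011 -0.0014 -0.0588] 0.0005470528066736785
```

View pics/h1.png

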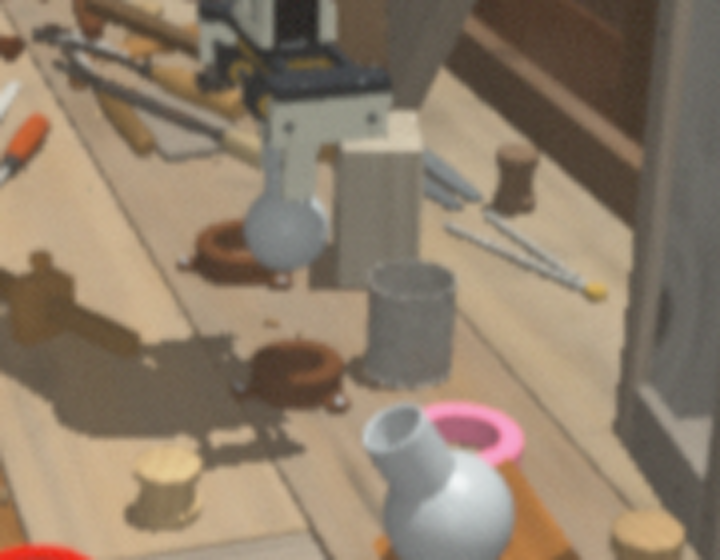

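The crop shows the small pot hanging upright in the fingers at (285,225), and the empty small ring at (297,372). Next I'll centre over it and lower.

```bash
python3 -m crank '[[[0,0,0],[0.5,0,1],1],[[0,0,0],[0.45,0,1.5],1],[[0,0,0],[0,0,1.5],1],[[0,0,0],[0,0,1.5],1],[[0,0,0],[0,0,1],1],[[0,0,0],[0,0,0.7],1],[[0,0,0],[0,0,0.4],1],[[0,0,0],[0,0,0],1]]'
python3 -m crank '[[[0,0,0],[0,0,0.1],1],[[0,0,0],[0,0,0.1],1],[[0,0,0],[0,0,0],1]]'
```

```text
time_s: 7.9
tcp_pos: [0.5321, 0.0288, 0.1116]
eef_rot: [179.8, 0.1, -0.0]
contact_force: [-1.0, 0.3, -1.8]
gripper_width: 0.0298
gripper_force: 25.0
time_s: 8.2
tcp_pos: [0.5323, 0.0287, 0.1103]
eef_rot: [179.9, 0.1, -0.1]
contact_force: [0.3, -0.3, -2.3]
gripper_width: 0.0289
gripper_force: 25.0
```

```bash
python3 -m crank '[[[0,0,0],[0,0,0.1],1],[[0,0,0],[0,0,0.1],1],[[0,0,0],[0,0,0.1],1],[[0,0,0],[0,0,0.1],1],[[0,0,0],[0,0,0],1]]' | grep -E 'tcp|contact'
python3 -m crank '[[[0,0,0],[0,0,0.1],1],[[0,0,0],[0,0,0],1]]'| grep -E 'tcp|contact'
python3 -m crank '[[[0,0,0],[0,0,0.1],1],[[0,0,0],[0,0,0],1]]'| grep -E 'tcp|contact'
```

```text
tcp_pos: [0.532, 0.0286, 0.1058]
contact_force: [0.5, 0.0, -2.0]
tcp_pos: [0.5321, 0.0287, 0.1048]
contact_force: [-0.1, 0.3, -2.8]
tcp_pos: [0.5323, 0.0287, 0.1041]
contact_force: [0.3, -0.1, 0.1]
```

```bash
for i in 1 2; do python3 - <<'E'
from h import *
F=[]
for i in range(4):
    c=cap('side');F.append(r.get_state()['contact_force'])
print(np.mean(F,0).round(2),r.get_state()['tcp_pos'].round(4),r.get_state()['moment'].round(2))
E
[ $i = 1 ] && python3 -m crank '[[[0,0,0],[0,0,0.05],1],[[0,0,0],[0,0,0],1]]'| grep -E 'tcp|contact'; done
```

```text
[-0.34  0.38 -0.3 ] [0.5323 0.0288 0.1041] [ 0.11 -0.   -0.02]
tcp_pos: [0.5325, 0.0288, 0.1038]
contact_force: [-0.2, 0.9, 3.0]
[-0.43  0.44  3.46] [0.5325 0.0288 0.1038] [ 0.19  0.13 -0.05]
```

The moment says the contact is on the -x/+y side of the rim, so I'll lift a hair, shift towards +x/-y and lower again.

```bash
python3 -m crank '[[[0,0,0],[0,0,-0.15],1],[[0,0,0],[0.07,0.1,0],1],[[0,0,0],[0,0,0],1]]' | grep -E 'tcp|contact'
python3 -m crank '[[[0,0,0],[0,0,0.1],1],[[0,0,0],[0,0,0.05],1],[[0,0,0],[0,0,0],1],[[0,0,0],[0,0,0],1]]' | grep -E 'tcp|contact'
python3 - <<'E'
from h import *
F=[]
for i in range(4):
    c=cap('side');s=r.get_state();F.append(np.r_[s['contact_force'],s['moment']])
print(np.mean(F,0).round(2),s['tcp_pos'].round(4))
E
```

```text
tcp_pos: [0.5325, 0.0277, 0.1047]
contact_force: [-1.5, 2.2, -0.8]
tcp_pos: [0.533, 0.0278, 0.1042]
contact_force: [-2.4, 3.2, 8.7]
[-2.99  3.16  8.12  0.97  1.37 -0.08] [0.533  0.0278 0.1042]
```

The lateral force now pushes towards (-x,+y), so the earlier position was nearly centred. I'll go back just past it.

```bash
python3 -m crank '[[[0,0,0],[0,0,-0.15],1],[[0,0,0],[-0.09,-0.12,0],1],[[0,0,0],[0,0,0],1]]' | grep -E 'tcp|contact'
python3 -m crank '[[[0,0,0],[0,0,0.1],1],[[0,0,0],[0,0,0.05],1],[[0,0,0],[0,0,0],1],[[0,0,0],[0,0,0],1]]' | grep -E 'tcp|contact'
python3 - <<'E'
from h import *
F=[]
for i in range(4):
    c=cap('side');s=r.get_state();F.append(np.r_[s['contact_force'],s['moment']])
print(np.mean(F,0).round(2),s['tcp_pos'].round(4),s['eef_rot'].round(2))
P=cloud(c).reshape(-1,3);col=c['color'].reshape(-1,3).astype(int)
m=(np.abs(col[:,0]-col[:,2])<25)&(np.linalg.norm(P-[.5325,.0285,.046],axis=1)<.04)&(P[:,2]<.068)&(P[:,2]>.03)
Q=P[m];s=least_squares(lambda p:np.linalg.norm(Q-p,axis=1)-.03,[.5325,.0285,.046],loss='soft_l1',f_scale=.0015);print(len(Q),s.x.round(4))
E
```

```text
tcp_pos: [0.5317, 0.0287, 0.1047]
contact_force: [-0.1, -0.1, -2.4]
tcp_pos: [0.5323, 0.0289, 0.1038]
contact_force: [-0.0, 0.8, 4.1]
[-0.03  0.83  3.99  0.21  0.11 -0.02] [0.5322 0.0289 0.1037] [ 1.7987e+02  7.0000e-02 -5.0000e-02]
246 [0.5333 0.0287 0.0457]
```

```bash
python3 -m crank '[[[0,0,0],[0,0,-0.03],1],[[0,0,0],[0,0,0],0.28],[[0,0,0],[0,0,0],0.2],[[0,0,0],[0,0,0],0.1],[[0,0,0],[0,0,0],-0.1],[[0,0,0],[0,0,0],-0.1]]'
python3 -m crank '[[[0,0,0],[0,0,-0.5],-0.1],[[0,0,0],[0,0,-1.5],-0.1],[[0,0,0],[0,0,-2],-0.1],[[0,0,0],[0,0,-2],-0.1],[[0,0,0],[0,0,-2],-0.1],[[0,0,0],[0,0,-2],-1],[[0,0,0],[-3,1,-1],-1],[[0,0,0],[-3,4,-1],-1]]'|grep tcp
python3 -m crank '[[[0,0,0],[-1,4,-1],-1],[[0,0,0],[0,4,-1],-1],[[0,0,0],[0,4,0],-1],[[0,0,0],[0,4,0],-1],[[0,0,0],[0,0,0],-1]]'|grep tcp
cat >> h.py <<'E'
def look(c0,Rb,rn,s0,a0=[0,0,1]):
    c0=np.array(c0);out=[]
    for n in('side','top'):
        c=cap(n);P=cloud(c).reshape(-1,3);col=c['color'].reshape(-1,3).astype(int)
        m=(np.abs(col[:,0]-col[:,2])<25)&(np.linalg.norm(P-(c0+.035*np.array(a0)),axis=1)<.075)&(P[:,2]>c0[2]-.01)&(np.hypot(*(P-c0)[:,:2].T)<Rb+.006)
        Q=P[m];f=fitpot(Q,Rb,rn,c0,a0,s0);a=f[1];print(n,len(Q),f[0].round(4),'axis',a.round(3),'lean',np.degrees(np.arccos(a[2])).round(1),f[2].round(4))
E
python3 - <<'E'
from h import *
look([.5325,.0287,.046],.03,.015,.026)
C={n:cloud(np.load(n+'.npz')) for n in('side','top')}
c=np.array([.5565,.2393])
for n in C:
    Q=C[n].reshape(-1,3);Q=Q[np.hypot(*(Q[:,:2]-c).T)<.06];Q=Q[Q[:,2]<.04]
    top=abs(Q[:,2]-.0225)<.005;hole=Q[:,2]<.010
    best=min(((np.sum((lambda d:(top&((d<.027)|(d>.042)))|(~top&(d>.0275)&(d<.0415)))(np.hypot(Q[:,0]-x,Q[:,1]-y))),x,y) for x in np.arange(c[0]-.008,c[0]+.008,.0005) for y in np.arange(c[1]-.008,c[1]+.008,.0005)))
    print('large ring',n,top.sum(),np.round(best,4))
c=np.load('side.npz')['color'];t=np.load('top.npz')['color']
cv2.imwrite('pics/s1.png',np.hstack([cv2.resize(c[150:260,240:350,::-1],(400,400),interpolation=2),cv2.resize(t[140:240,150:350,::-1],(400,400)[::1],interpolation=2)]))
E
```

```text
time_s: 12.1
tcp_pos: [0.5317, 0.0288, 0.1036]
eef_rot: [179.9, 0.1, -0.1]
contact_force: [0.2, 0.3, 0.0]
gripper_width: 0.0468
gripper_force: 0.0
tcp_pos: [0.4727, -0.0189, 0.2246]
tcp_pos: [0.462, -0.1834, 0.2445]
side 386 [0.5337 0.0291 0.0452] axis [0.044 0.008 0.999] lean 2.5 0.0013
top 0 [0.5325 0.0287 0.046 ] axis [0. 0. 1.] lean 0.0 0.0
large ring side 170 [89.      0.5605  0.2438]
large ring top 380 [42.      0.556   0.2408]
```

View pics/s1.png

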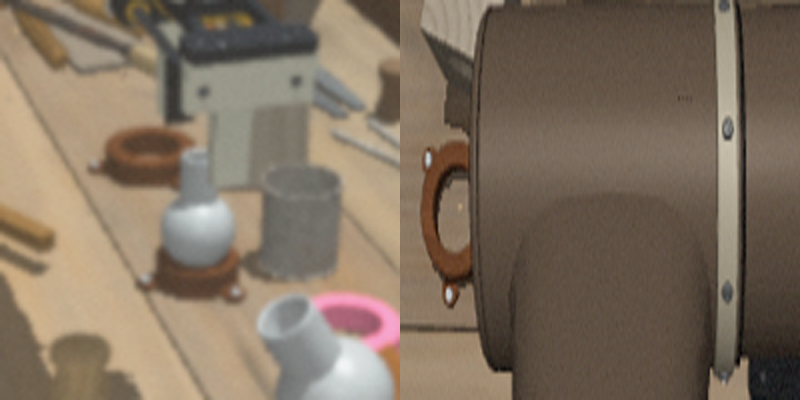

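The left half shows the small pot sitting upright in the small ring at (197,225). The arm blocks the top view on the right, so I'll re-check from there later. Now the large pot.

```bash
python3 - <<'E'
from h import *
a=np.array([-.495,.02,.868]);a/=np.linalg.norm(a);c=np.array([.5272,-.269,.078])
go(c+.19*a,down(a));print(c+.19*a)
E
```

```text
t 13.5 tcp [ 0.4622 -0.1808  0.2443] F [-0.4 -0.3  0.6] w 0.0874
shift cm (now frame) [-2.88  8.45  0.15] rot [-1.11 29.8  -0.5 ] shift after rot [-2.69  8.43 -1.16]
[ 0.43309583 -0.26519781  0.24301499]
```

```bash
python3 -m crank '[[[0,0,0],[-0.9,2.8,-0.5],-1],[[0,0,0],[-1,2.8,-0.5],-1],[[0,0,0],[-1,2.85,0],-1],[[-0.2,5,-0.1],[0,0,0],-1],[[-0.2,5,-0.1],[0,0,0],-1],[[-0.2,5,-0.1],[0,0,0],-1],[[-0.2,5,-0.1],[0,0,0],-1],[[-0.2,5,-0.1],[0,0,0],-1]]'|grep -E 'tcp|eef'
python3 -m crank '[[[-0.1,4.8,0],[0,0,0],-1],[[0,0,0],[0,0,0],-1]]'|grep -E 'tcp|eef'
python3 - <<'E'
from h import *
a=np.array([-.495,.02,.868]);a/=np.linalg.norm(a);c=np.array([.5272,-.269,.078])
go(c+.064*a,down(a))
look([.5325,.0287,.046],.03,.015,.026)
E
```

```text
tcp_pos: [0.4338, -0.2632, 0.2551]
eef_rot: [178.6, -25.1, 0.9]
tcp_pos: [0.4321, -0.263, 0.2542]
eef_rot: [178.6, -29.8, 0.9]
t 14.5 tcp [ 0.4321 -0.263   0.2542] F [-0.1 -0.5 -0.4] w 0.0878
shift cm (now frame) [-0.5   0.24 13.63] rot [-0.18 -0.14  0.13] shift after rot [-0.47  0.2  13.63]
side 251 [0.5337 0.0296 0.046 ] axis [ 0.058 -0.069  0.996] lean 5.2 0.0013
top 507 [0.5311 0.0287 0.0435] axis [0.012 0.036 0.999] lean 2.2 0.001
```

```bash
python3 -m crank '[[[0,0,0],[-0.25,0.1,2],-1],[[0,0,0],[-0.25,0.1,2.5],-1],[[0,0,0],[0,0,2.5],-1],[[0,0,0],[0,0,2.5],-1],[[0,0,0],[0,0,2],-1],[[0,0,0],[0,0,1.2],-1],[[0,0,0],[0,0,0.8],-1],[[0,0,0],[0,0,0],-1]]'|grep -E 'tcp|eef|cont'
python3 - <<'E'
from h import *
a=np.array([-.495,.02,.868]);a/=np.linalg.norm(a);c=np.array([.5272,-.269,.078])
go(c+.064*a,down(a))
t=cap('top');s=cap('side')
A=cv2.resize(t['color'][140:260,340:500,::-1],(400,300),interpolation=2);B=cv2.resize(s['color'][180:300,260:420,::-1],(400,300),interpolation=2)
cv2.imwrite('pics/g2.png',np.hstack([A,B]))
E
```

```text
tcp_pos: [0.4965, -0.2686, 0.134]
eef_rot: [178.5, -29.6, 0.9]
contact_force: [0.2, 0.6, -0.9]
t 15.4 tcp [ 0.4965 -0.2686  0.134 ] F [ 0.2  0.6 -0.9] w 0.0875
shift cm (now frame) [-0.11 -0.09 -0.02] rot [-0.15  0.09  0.17] shift after rot [-0.11 -0.09 -0.02]
```

View pics/g2.png

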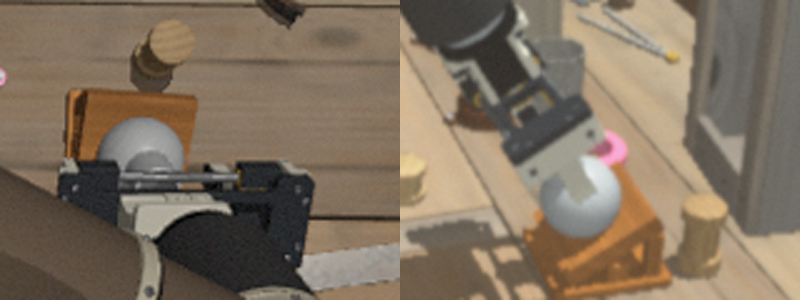

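The fingers straddle the large pot's neck: the near finger is at (575,175) in the side half, and the neck is between the fingers at (155,165) in the top half. Closing now.

```bash
python3 -m crank '[[[0,0,0],[-0.1,-0.07,0],-1],[[0,0,0],[0,0,0],1],[[0,0,0],[0,0,0],1],[[0,0,0],[0,0,0],1],[[0,0,0],[0,0,0],1],[[0,0,0],[0,0,0],1],[[0,0,0],[0,0,0],1],[[0,0,0],[0,0,0],1]]' 40
python3 -m crank '[[[0,0,0],[0,0,0],1]]'
python3 - <<'E'
from h import *
s=r.get_state();Rc=R.from_euler('xyz',s['eef_rot'],degrees=True);print(Rc.inv().apply(np.array([.5272,-.269,.078])-s['tcp_pos']).round(4),Rc.inv().apply([-.495,.02,.868]).round(3))
E
python3 -m crank '[[[0,0,0],[0,0,-0.4],1],[[0,0,0],[0,0,-0.6],1],[[0,0,0],[0,0,-1],1],[[0,0,0],[0,0,-1.5],1],[[0,0,0],[0,0,-1.5],1],[[0,0,0],[0,0,-1.5],1],[[0,0,0],[0,0,-1.5],1],[[0,0,0],[0,0,0],1]]'
python3 - <<'E'
from h import *
go([.50,-.27,.24],down([0,0,1]));print(r.get_state()['joints'].round(1))
E
```

```text
time_s: 16.3
tcp_pos: [0.4952, -0.2682, 0.1342]
eef_rot: [178.5, -29.7, 0.9]
contact_force: [-0.8, 0.2, 0.4]
gripper_width: 0.0395
gripper_force: 40.0
time_s: 16.4
tcp_pos: [0.4951, -0.2682, 0.1342]
eef_rot: [178.5, -29.7, 0.9]
contact_force: [-0.7, 0.4, 0.3]
gripper_width: 0.0395
gripper_force: 40.0
[ 0.     -0.0004  0.0647] [ 0.    -0.002 -0.999]
time_s: 17.2
tcp_pos: [0.4552, -0.267, 0.2062]
eef_rot: [178.4, -29.9, 1.0]
contact_force: [1.3, -0.3, -2.9]
gripper_width: 0.0394
gripper_force: 40.0
t 17.2 tcp [ 0.4552 -0.267   0.2062] F [ 1.3 -0.3 -2.9] w 0.0394
shift cm (now frame) [ 5.56  0.39 -0.7 ] rot [  1.3  -29.89   0.52] shift after rot [ 4.48  0.3  -3.38]
[-13.5  -3.2 -36.4 -12.1 -27.9 113.3]
```

```bash
python3 -m crank '[[[0.16,-3.74,0.07],[0,0,-0.6],1],[[0.16,-3.74,0.07],[0,0,-0.6],1],[[0.16,-3.74,0.07],[0,0,-0.6],1],[[0.16,-3.74,0.07],[0,0,-0.6],1],[[0.16,-3.74,0.07],[0,0,-0.6],1],[[0.16,-3.74,0.07],[0,0,-0.6],1],[[0.16,-3.74,0.07],[0,0,-0.6],1],[[0.16,-3.74,0.07],[0,0,-0.6],1]]'
python3 -m crank '[[[0,0,0],[0.3,-1,0],1],[[0,0,0],[0.5,-2,0],1],[[0,0,0],[0.5,-3,0],1],[[0,0,0],[0.5,-3,0],1],[[0,0,0],[0.5,-3,0],1],[[0,0,0],[0.5,-3,0],1],[[0,0,0],[0.5,-3,0],1],[[0,0,0],[0.5,-3,0],1]]' | grep -E 'tcp|eef'
python3 -m crank '[[[0,0,0],[0.5,-3,0],1],[[0,0,0],[0.5,-3,0],1],[[0,0,0],[0.5,-3,0],1],[[0,0,0],[0.5,-3,0],1],[[0,0,0],[0.5,-3,0],1],[[0,0,0],[0.5,-3,0],1],[[0,0,0],[0.5,-3,0],1],[[0,0,0],[0,-3,0],1]]' | grep -E 'tcp|eef'
python3 -m crank '[[[0,0,0],[0,-3,0],1],[[0,0,0],[0,-1.5,0],1],[[0,0,0],[0,-1,0],1],[[0,0,0],[0,0,0],1]]' | grep -E 'tcp|eef|cont'
python3 - <<'E'
from h import *
go([.5565,.2393,.12],down([0,0,1]))
E
```

```text
time_s: 18.0
tcp_pos: [0.4422, -0.2662, 0.2492]
eef_rot: [-179.9, 0.3, -0.1]
contact_force: [-0.2, 0.0, -3.0]
gripper_width: 0.0395
gripper_force: 40.0
tcp_pos: [0.4799, -0.0545, 0.2488]
eef_rot: [-179.9, 0.1, -0.0]
tcp_pos: [0.5151, 0.1855, 0.2487]
eef_rot: [-179.8, 0.2, -0.0]
tcp_pos: [0.515, 0.2394, 0.2491]
eef_rot: [-179.9, 0.2, 0.0]
contact_force: [-0.5, -0.2, -1.0]
t 20.0 tcp [0.515  0.2394 0.2491] F [-0.5 -0.2 -1. ] w 0.0394
shift cm (now frame) [ 4.2   0.03 12.89] rot [-0.08  0.22  0.02] shift after rot [4.150e+00 1.000e-02 1.291e+01]
```

```bash
python3 -m crank '[[[0,0.1,0],[1,0,1],1],[[0,0.1,0],[1.5,0,1.5],1],[[0,0,0],[1.2,0,2],1],[[0,0,0],[0.4,0,2],1],[[0,0,0],[0.05,-0.03,2],1],[[0,0,0],[0,0,2],1],[[0,0,0],[0,0,1],1],[[0,0,0],[0,0,0.6],1]]' | grep -E 'tcp|eef|cont'
python3 -m crank '[[[0,0,0],[0,0,0.2],1],[[0,0,0],[0,0,0],1]]' | grep -E 'tcp|eef|cont'
python3 - <<'E'
from h import *
go([.5565,.2397,.1157],down([0,0,1]));print(r.get_state()['moment'].round(2))
for n in ('side','top'):
    c=cap(n);P=cloud(c).reshape(-1,3);col=c['color'].reshape(-1,3).astype(int);t=r.get_state()['tcp_pos']-[0,0,.0647]
    m=(np.abs(col[:,0]-col[:,2])<25)&(np.linalg.norm(P-t,axis=1)<.046)&(P[:,2]<t[2]+.03)&(P[:,2]>.032)
    Q=P[m]
    if len(Q)>50: s=least_squares(lambda p:np.linalg.norm(Q-p,axis=1)-.038,t,loss='soft_l1',f_scale=.0015);print(n,len(Q),s.x.round(4))
E
```

```text
tcp_pos: [0.5567, 0.2379, 0.1272]
eef_rot: [-180.0, 0.1, -0.1]
contact_force: [-0.3, -0.4, -2.5]
tcp_pos: [0.5571, 0.239, 0.1269]
eef_rot: [-179.9, -0.0, -0.0]
contact_force: [-0.6, 0.2, -3.0]
t 21.0 tcp [0.5571 0.239  0.1269] F [-0.6  0.2 -3. ] w 0.0397
shift cm (now frame) [-0.06 -0.07  1.12] rot [-0.08 -0.02 -0.04] shift after rot [-0.06 -0.07  1.12]
[-0.07  0.01 -0.02]
side 363 [0.5576 0.2391 0.0605]
top 232 [0.5552 0.239  0.0597]
```

```bash
python3 -m crank '[[[0,0,0],[0.03,-0.04,0.2],1],[[0,0,0],[0,0,0.2],1],[[0,0,0],[0,0,0.15],1],[[0,0,0],[0,0,0.1],1],[[0,0,0],[0,0,0.1],1],[[0,0,0],[0,0,0],1]]' | grep -E 'tcp|cont'
python3 -m crank '[[[0,0,0],[0,0,0.1],1],[[0,0,0],[0,0,0],1]]' | grep -E 'tcp|cont'
python3 -m crank '[[[0,0,0],[0,0,0.08],1],[[0,0,0],[0,0,0],1]]' | grep -E 'tcp|cont'
python3 -m crank '[[[0,0,0],[0,0,0.05],1],[[0,0,0],[0,0,0],1]]' | grep -E 'tcp|cont'
```

```text
tcp_pos: [0.5569, 0.2394, 0.1187]
contact_force: [-0.0, 0.5, -3.2]
tcp_pos: [0.557, 0.2394, 0.1178]
contact_force: [-0.5, -0.1, -3.4]
tcp_pos: [0.557, 0.2394, 0.117]
contact_force: [0.4, 0.4, -3.0]
tcp_pos: [0.557, 0.2395, 0.1166]
contact_force: [-0.2, -0.1, -2.4]
```

```bash
for i in 1; do python3 -m crank '[[[0,0,0],[0,0,0.05],1],[[0,0,0],[0,0,0],1]]' | grep -E 'tcp|cont'
python3 -m crank '[[[0,0,0],[0,0,0.04],1],[[0,0,0],[0,0,0],1]]' | grep -E 'tcp|cont'; done
python3 - <<'E'
from h import *
F=[]
for i in range(3):
    c=cap('side');s=r.get_state();F.append(np.r_[s['contact_force'],s['moment']])
print(np.mean(F,0).round(2),s['tcp_pos'].round(4),s['eef_rot'].round(2))
E
```

```text
tcp_pos: [0.5571, 0.2395, 0.1162]
contact_force: [0.0, 1.0, -2.7]
tcp_pos: [0.5572, 0.2396, 0.1159]
contact_force: [-0.6, 1.0, -1.4]
[-0.23  0.28 -1.31  0.06 -0.05 -0.02] [0.5572 0.2396 0.1159] [-1.7992e+02  0.0000e+00 -4.0000e-02]
```

```bash
python3 -m crank '[[[0,0,0],[0,0,0.05],1],[[0,0,0],[0,0,0],1],[[0,0,0],[0,0,0],1]]' | grep -E 'tcp|cont'
python3 - <<'E'
from h import *
F=[]
for i in range(3):
    c=cap('side');s=r.get_state();F.append(np.r_[s['contact_force'],s['moment']])
print(np.mean(F,0).round(2),s['tcp_pos'].round(4),s['eef_rot'].round(2))
E
```

```text
tcp_pos: [0.5573, 0.2397, 0.1156]
contact_force: [-1.0, 1.0, 3.0]
[-0.1   0.79  2.54  0.17  0.14 -0.02] [0.5573 0.2396 0.1156] [-1.7991e+02 -2.0000e-02 -3.0000e-02]
```

Seated, with little lateral force. I'll release gently and back off.

```bash
python3 -m crank '[[[0,0,0],[0,0,-0.03],1],[[0,0,0],[0,0,0],0.08],[[0,0,0],[0,0,0],0],[[0,0,0],[0,0,0],-0.1],[[0,0,0],[0,0,0],-0.25],[[0,0,0],[0,0,0],-0.25]]'
python3 -m crank '[[[0,0,0],[0,0,-0.5],-0.25],[[0,0,0],[0,0,-1.5],-0.25],[[0,0,0],[0,0,-2],-0.25],[[0,0,0],[0,0,-2],-0.25],[[0,0,0],[0,0,-2],-0.25],[[0,0,0],[0,0,-2],-0.25],[[0,0,0],[0,-3,-1],-0.25],[[0,0,0],[-2,-3,-1],-0.25]]'|grep tcp
python3 -m crank '[[[0,0,0],[-2.5,-4,0],-1],[[0,0,0],[-2.5,-4,0],-1],[[0,0,0],[-2.5,-4,0],-1],[[0,0,0],[-2.5,-4,0],-1],[[0,0,0],[-2.5,-4,0],-1],[[0,0,0],[-2.5,-4,0],-1],[[0,0,0],[-2.5,-4,0],-1],[[0,0,0],[-2.5,-4,0],-1]]'|grep tcp
python3 - <<'E'
from h import *
print('small');look([.5325,.0287,.046],.03,.015,.026)
print('large');look([.557,.2395,.051],.038,.020,.033)
c=np.load('side.npz')['color'];t=np.load('top.npz')['color']
cv2.imwrite('pics/e1.png',np.hstack([cv2.resize(c[120:270,230:380,::-1],(400,400),interpolation=2),cv2.resize(t[120:270,140:290,::-1],(400,400),interpolation=2)]))
E
```

```text
time_s: 23.9
tcp_pos: [0.5569, 0.2393, 0.1154]
eef_rot: [-180.0, 0.0, -0.0]
contact_force: [-1.0, -0.4, 0.3]
gripper_width: 0.0538
gripper_force: 0.0
tcp_pos: [0.5384, 0.2996, 0.2368]
tcp_pos: [0.336, 0.6209, 0.2366]
small
side 418 [0.5335 0.0291 0.0457] axis [0.027 0.026 0.999] lean 2.1 0.0013
top 507 [0.5312 0.0286 0.0437] axis [0.012 0.038 0.999] lean 2.3 0.001
large
side 501 [0.5576 0.2399 0.0495] axis [-0.001 -0.003  1.   ] lean 0.2 0.0016
top 865 [0.5548 0.2388 0.0471] axis [-0.     0.001  1.   ] lean 0.1 0.0013
```

View pics/e1.png

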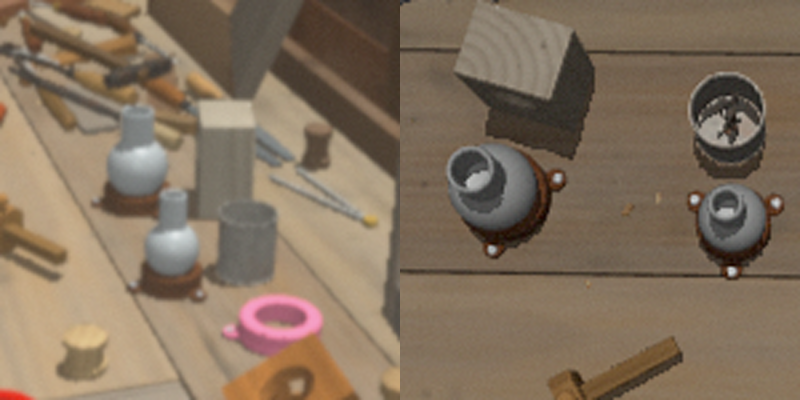

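The left half shows both pots upright, large at (137,160) and small at (172,240). In the top view on the right, block and tin are undisturbed. The small pot's fit suggests about a 2° lean, so I'll cross-check both with the neck alone.

```bash
python3 - <<'E'
from h import *
for nm,c0,Rb,rn,s0,s1 in(('small',[.5322,.0288,.045],.03,.015,.029,.062),('large',[.5565,.2393,.050],.038,.02,.037,.072)):
  for n in('side','top'):
    c=np.load(n+'.npz');P=cloud(c).reshape(-1,3);col=c['color'].reshape(-1,3).astype(int)
    P=P[np.abs(col[:,0]-col[:,2])<25];d=P-c0
    B=P[(np.linalg.norm(d,axis=1)<Rb+.005)&(d[:,2]<s0-.008)&(d[:,2]>-.005)]
    b=least_squares(lambda p:np.linalg.norm(B-p,axis=1)-Rb,c0,loss='soft_l1',f_scale=.001).x
    d=P-b;N=d[(d[:,2]>s0)&(d[:,2]<s1)&(np.hypot(d[:,0],d[:,1])<rn+.006)&(np.hypot(d[:,0],d[:,1])>rn-.006)]
    # axis through belly centre
    g=lambda q:np.hypot(N[:,0]-q[0]*N[:,2],N[:,1]-q[1]*N[:,2])-rn
    q=least_squares(g,[0,0],loss='soft_l1',f_scale=.001)
    q2=least_squares(lambda q:np.hypot(N[:,0]-q[0]-q[2]*N[:,2],N[:,1]-q[1]-q[3]*N[:,2])-rn,[0,0,0,0],loss='soft_l1',f_scale=.001)
    M=d[(d[:,2]>s1-.01)&(np.hypot(d[:,0],d[:,1])<rn+.008)];zt=np.percentile(M[:,2],95);M=M[M[:,2]>zt-.004]
    m=least_squares(lambda p:np.hypot(*(M[:,:2]-p).T)-(rn-.001),[0,0],loss='soft_l1',f_scale=.001).x
    print(nm,n,'belly',b.round(4),len(N),'slope',np.degrees(q.x).round(1),'free',np.degrees(q2.x[2:]).round(1),'rim',len(M),zt.round(3),np.degrees(m/zt).round(1))
E
```

```text
small side belly [0.5335 0.0294 0.0451] 114 slope [1.5 0.8] free [ 5.9 -1.4] rim 32 0.065 [0.8 0.1]
small top belly [0.5315 0.0289 0.0435] 86 slope [-0.4  1.9] free [-0.8  5.5] rim 46 0.067 [1.4 2.2]
large side belly [0.5575 0.2399 0.0488] 147 slope [0.4 0.1] free [ 0.2 -1.7] rim 34 0.075 [-0.2 -0.8]
large top belly [0.5549 0.239  0.0471] 177 slope [-0.9 -0.9] free [0.9 1.6] rim 73 0.077 [0.6 0.6]
```

Both pots are upright to within about 1.5°, which is the measurement noise, and centred on their rings. The arm is clear, so I'll hand in.

```bash
python3 -m crank '[[[0,0,0],[0,0,0],-1],[[0,0,0],[0,0,0],-1]]'|grep -E 'time|tcp'; python3 -c "
from plant import r
print(r.close_job())"
```

```text
time_s: 25.9
tcp_pos: [0.3381, 0.6186, 0.2365]
the job is handed in; nothing more can be done
None
```

The job is handed in at 25.9 s: the small pot is seated in the small ring (about 1.5–2° off upright by camera, near the measurement noise) and the large pot in the large ring (under about 1°), both set down gently, with nothing else visibly moved.

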